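Build up a milling arbor: collar, cutter, collar, nut

ROBOT

A 6-joint arm with a two-finger parallel gripper is mounted at the origin on the work surface. World frame = base frame: x ahead of the robot, y to its left, z up, the work surface at z = 0. Lengths are in m, angles in rad, forces in N, time in s.
With the tool pointing down it reaches from about 0.325 to 1 m from the base axis. Payload 5.1 kg.
Tool frame: the origin (TCP) lies at the very end of the fingers, on their centre line; the grasp point (between the pads) lies 19 mm behind it (manip.grip_point_offset is the distance from the TCP to the grasp point, in m); z points along the fingers, y is the direction in which the jaws open and shut (so a half turn about z gives the same grasp; the last joint's range is limited). The gripper opens to 85 mm and grips with 20 to 120 N. Pads are 22 mm wide; open, the fingers measure 114 mm over their backs; the gripper's body (76 mm by 85 mm) begins 54 mm behind the grasp point. The pads swing forward as they close: fully open they stand 13 mm farther back than shut.
Start: joints at [-1.205, 0.124, 1.65, -0, 1.367, -0.083], TCP at [0.282, -0.586, 0.231] pointing down, gripper open.
Joint ranges: [-2.61, 2.61], [-1.02, 2.33], [0.03, 2.71], [-1.35, 4.49], [0.32, 2.68], [-2.91, 2.91]. Speed limits (rad/s): [2.57, 2.57, 3.14, 3.14, 3.14, 3.14].

INTERFACE

Orientations are given as a unit quaternion [x, y, z, w].
In Python, from bench import manip, effector, grab_frame, order gives the robot as it stands. The module is installed in compiled form; this text tells all that it offers. Calls block until the motion is done:
- manip.reach(position, orientation): joint-space move of the TCP to a pose.
- manip.line_to(position, ori=None, speed=0.15): straight line of the TCP; ori=None keeps the orientation; speed is the mean speed in m/s.
- manip.move_joints(angles): joint-space move.
- effector.let_go() and effector.gripper_close(): open the fingers fully, or close them until they stop; the grip force is fixed at half the most.
- manip.sleep(seconds).
- manip.solve_ik(position, orientation): joint angles nearest the present ones, or None.
- manip.get_obs(): the state.
- grab_frame(name): name is "side" or "top" or "wrist"; returns a dict with "image" (420x560x3 uint8, blue, green, red), "K" (3x3 intrinsics, pixels), "R" (3x3) and "t" (3): a world point X has camera coordinates R X + t; the wrist camera has in their place "T_tool_cam" (4x4, takes a point from camera to tool coordinates, whose origin is the TCP and whose axes are the flange's). Camera axes: x right, y down, z forward; pixel columns grow to the right and rows downward; lengths in m; the calibration is good to about 2 mm. The wrist camera is an equidistant fisheye: a pixel r from the principal point sees the ray r / f radians off the axis. A picture is of the moment at which its call begins: read the wrist's pose just before it. There is no depth.
A pose or a line that the arm cannot do raises manip.Unreachable and nothing moves.
- order.hand_in(): hands the job in, once; it reports no verdict.
The state is a dict: "time_s": time; "q": joint angles; "joint_vel": joint speeds; "effort": joint torques, N m; "eef_pos": TCP position; "eef_rot": TCP orientation; "force": force on the tool from outside, world axes, zero at the start; "wrist_torque": the same for the moment, N m; "grip_width": opening from 0.0 (shut) to 1.0 (fully open).
Only numpy, scipy, OpenCV 4.12 (cv2) and the standard library are available. Lean on these libraries where they do the work, as an engineer would, in place of code of your own. Each camera call takes 0.05 s, during which the arm holds its last target. There are 200 camera calls.

TASK

Build up the milling arbor that stands upright on the green round stand: thread on the long collar first, then the toothed cutter, then the short wide collar, and last the hexagon nut, each lying flat on the one below. Set each part down rather than dropping it (the nut just rests on top, no screwing), and leave the V-block, step block, spanner and brush where they lie.

Things in the scene. Friction and masses are not known exactly. Their poses are not given: they have to be found in the camera images.
- arbor: Fixed stand with the arbor: round green foot, diameter 84, 20 mm high; on it a dark shoulder disc, diameter 52, its flat top 26 mm above the bench, where the stack sits; from that a bright steel post, diameter 16, straight up to 82 mm above the bench, then a cone narrowing to diameter 8 at its top, 90 mm above the bench. Origin: on the post axis at bench level; z up along the post.
- long_collar: Loose bright steel ring, the tall narrow one: outside diameter 38, bore 23, height 24 mm, about 0.14 kg, lying flat (bore upright). Origin: centre of its underside, z up. In the finished stack its underside is 26 mm above the bench.
- cutter: Loose dark steel milling cutter, a disc with 18 teeth around its rim: diameter 60 over the teeth, bore 23, height 18 mm, about 0.32 kg, lying flat. Origin: centre of its underside, z up. It can be gripped across the teeth at any angle. In the finished stack its underside is 50 mm above the bench.
- short_collar: Loose bright steel ring, the low wide one: outside diameter 48, bore 23, height 14 mm, about 0.15 kg, lying flat. Origin: centre of its underside, z up. In the finished stack its underside is 68 mm above the bench.
- nut: Loose dark steel hexagon nut, 40 mm across flats (46 across corners), smooth bore 23, height 18 mm, about 0.14 kg, lying flat. Origin: centre of its underside, z up; its x axis is square to one pair of flats (as are the directions 60 and 120 degrees from it). In the finished stack its underside is 82 mm above the bench.
- v_block: Bystander: loose dark steel V-block, 56 long (x) by 42 wide, 40 mm high, a trough along its top. Origin: centre of its underside.
- step_block: Bystander: loose aluminium clamping step block, a little staircase of four steps, 56 long (x) by 28 wide, rising from 10 to 40 mm. Origin: centre of its underside.
- spanner: Bystander: loose steel spanner, 190 mm long, lying at the back of the parts. Origin: middle of its underside; its x axis runs along it.
- brush: Bystander: loose bench brush, 200 mm long, lying on the right side (-y) of the bench. Origin: middle of its underside; its x axis runs along it.
Things that resemble listed ones, but are neither listed nor needed, are in the scene too. What is shaped like the long_collar but brown or red is not meant.

How it is judged:
By the outcome, as a careful person would: the job done as asked, in the order asked, and still so for the second after the job is handed in, with the robot touching nothing.
It also fails if it takes over 115 s, if anything falls off the work surface, if the arm or the gripper's body presses on something with over 40 N, if the wrist force passes 120 N, or if a joint passes its speed limit or range.

## Working session

There is one attempt and no reset: what is moved stays moved. The work goes in short steps, each a Python script; the robot and the scene stay as the last script left them, time stands still between calls to the robot, and variables do not carry over. Pictures are saved under pics/ and viewed, about 12 in all and at most 16, crops included, and the job is handed in when it is done.

```bash
mkdir -p pics; python3 - <<'E'
from bench import manip, grab_frame
import cv2, numpy as np
o=manip.get_obs(); print({k:np.round(v,3) for k,v in o.items()}); print(manip.grip_point_offset)
for n in ("top","side"):
    f=grab_frame(n); cv2.imwrite(f"pics/{n}0.png",f["image"]); np.savez(n+".npz",**{k:f[k] for k in("K","R","t")}); print(n,f["K"],f["R"],f["t"])
f=grab_frame("wrist"); cv2.imwrite("pics/w0.png",f["image"]); print(f["K"],f["T_tool_cam"])
E
```

```text
{'time_s': np.float64(0.0), 'q': array([-1.205,  0.125,  1.652,  0.   ,  1.368, -0.083]), 'joint_vel': array([-0.003, -0.001,  0.   ,  0.001,  0.001, -0.001]), 'effort': array([ 0.0000e+00, -4.2362e+01, -3.6545e+01, -0.0000e+00,  7.0000e-03,
        0.0000e+00]), 'eef_pos': array([ 0.282, -0.585,  0.23 ]), 'eef_rot': array([ 0.975,  0.223, -0.   , -0.001]), 'force': array([-0.082,  0.661,  0.314]), 'wrist_torque': array([-0.02 , -0.026,  0.016]), 'grip_width': np.float64(0.999)}
0.0187
top [[432.56799548   0.         282.58183932]
 [  0.         432.56799548 207.08770436]
 [  0.           0.           1.        ]] [[-0.01094772 -0.99990618 -0.00823251]
 [-0.99482693  0.0117229  -0.10090563]
 [ 0.10099268  0.00708524 -0.99486194]] [-0.08205172  0.54632705  1.2731489 ]
side [[379.86692101   0.         275.55629869]
 [  0.         379.86692101 209.96908002]
 [  0.           0.           1.        ]] [[-0.90738513 -0.42001842  0.01538661]
 [-0.31808035  0.66231332 -0.67835533]
 [ 0.27473097 -0.62042372 -0.73457287]] [0.45725915 0.26409373 0.81828549]
[[325.1922621    0.         275.59166093]
 [  0.         325.1922621  206.18261052]
 [  0.           0.           1.        ]] [[-3.02879955e-04 -9.65957036e-01 -2.58702363e-01  6.45439807e-02]
 [ 9.99999929e-01 -2.34100863e-04 -2.96667398e-04  3.21715420e-04]
 [ 2.26005514e-04 -2.58702434e-01  9.65957038e-01 -1.42604216e-01]
 [ 0.00000000e+00  0.00000000e+00  0.00000000e+00  1.00000000e+00]]
```

View pics/top0.png

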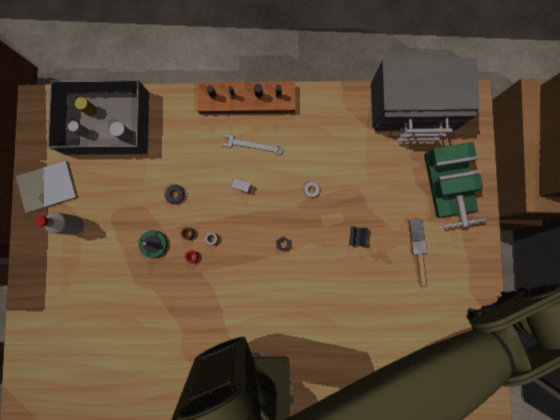

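View pics/side0.png

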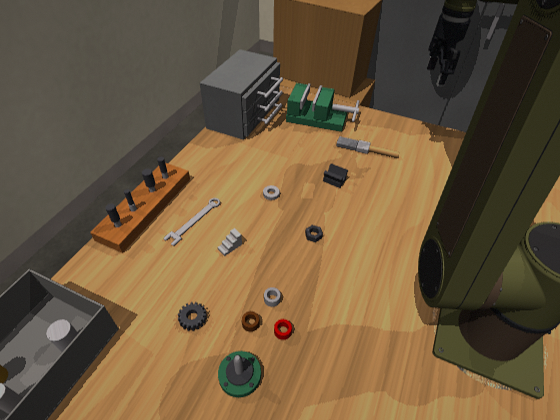

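The top view shows these candidates:
- **Long collar:** the bright ring at (211,239). Its look-alikes are the brown ring at (188,233) and the red ring at (191,257), neither of which is meant.
- **Short collar:** the wide bright ring at (312,190).
- **Cutter:** (175,194).
- **Nut:** (284,244).
- **Arbor:** (152,244).

Next is a close crop to check these choices and read the pixels more accurately.

```bash
python3 - <<'E'
import cv2
im=cv2.imread("pics/top0.png")
a=cv2.resize(im[175:275,130:330],None,fx=4,fy=4,interpolation=cv2.INTER_CUBIC)
cv2.imwrite("pics/crop1.png",cv2.convertScaleAbs(a,alpha=1.5,beta=20))
E
cat > h.py <<'E'
import numpy as np, cv2
from bench import manip, effector, grab_frame, order
from scipy.spatial.transform import Rotation as Ro
def px2w(n,u,v,z):
    c=np.load(n+".npz"); d=c["R"].T@np.linalg.inv(c["K"])@[u,v,1]; o=-c["R"].T@c["t"]
    return o+d*(z-o[2])/d[2]
def quat(yaw):  # tool down, jaw (tool y) axis at world angle yaw+90deg mirrored: y_tool = (sin yaw,-cos yaw)
    return (Ro.from_euler('z',yaw)*Ro.from_euler('x',np.pi)).as_quat()
E
python3 - <<'E'
from h import *
for n,u,v,z in [("arbor",152,244,.02),("long",211,239,.024),("cut",175,194,.018),("short",312,190,.014),("nut",284,244,.018)]:
    print(n,px2w("top",u,v,z).round(3))
for n,u,v,z in [("arbor",239,374,.02),("long",272,296,.024),("cut",192,316,.018),("short",271,192,.014),("nut",314,233,.018)]:
    print(n,px2w("side",u,v,z).round(3))
print(Ro.from_quat(manip.get_obs()["eef_rot"]).as_matrix().round(3))
E
```

```text
arbor [0.439 0.305 0.02 ]
long [0.452 0.127 0.024]
cut [0.59  0.239 0.018]
short [ 0.598 -0.178  0.014]
nut [ 0.435 -0.091  0.018]
arbor [0.439 0.31  0.02 ]
long [0.452 0.131 0.024]
cut [0.588 0.245 0.018]
short [ 0.599 -0.174  0.014]
nut [ 0.434 -0.083  0.018]
[[ 0.901  0.434 -0.001]
 [ 0.434 -0.901  0.001]
 [ 0.    -0.002 -1.   ]]
```

View pics/crop1.png

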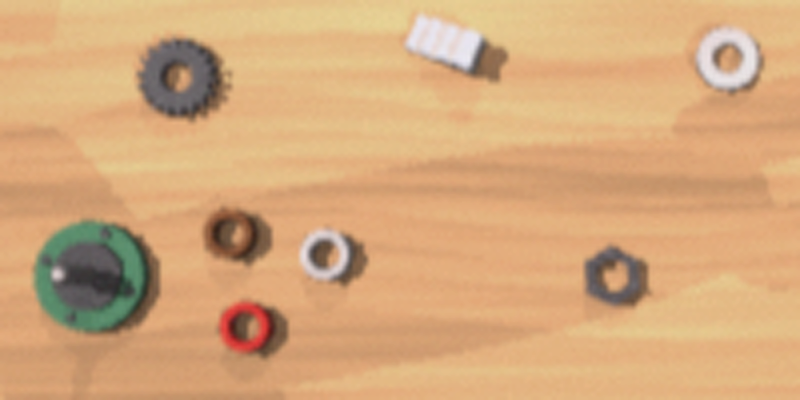

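The choices match the descriptions: a bright narrow ring, with brown and red decoys beside it. I'll take wrist looks over all five targets with the same yaw, so any camera bias cancels between part and arbor.

```bash
cat >> h.py <<'E'
import pickle
def look(name,x,y,yaw=np.pi/2,z=.16):
    manip.reach([x,y,z],quat(yaw)); manip.sleep(.3)
    return snap(name)
def snap(name):
    o=manip.get_obs(); f=grab_frame("wrist")
    T=np.eye(4); T[:3,:3]=Ro.from_quat(o["eef_rot"]).as_matrix(); T[:3,3]=o["eef_pos"]
    pickle.dump((T@f["T_tool_cam"],f["K"]),open(name+".pkl","wb")); cv2.imwrite(f"pics/{name}.png",f["image"])
    return f["image"]
def proj(name,P):
    C,K=pickle.load(open(name+".pkl","rb")); W=np.linalg.inv(C)
    return cv2.fisheye.projectPoints(np.asarray(P,float).reshape(-1,1,3),cv2.Rodrigues(W[:3,:3])[0],W[:3,3],K,np.zeros(4))[0].reshape(-1,2)
def w2(name,u,v,z):
    C,K=pickle.load(open(name+".pkl","rb"))
    a=cv2.fisheye.undistortPoints(np.array([[[u,v]]],float),K,np.zeros(4)).ravel()
    d=C[:3,:3]@[*a,1]; return C[:3,3]+d*(z-C[2,3])/d[2]
def circ(x,y,z,r,n=72):
    t=np.linspace(0,2*np.pi,n); return np.c_[x+r*np.cos(t),y+r*np.sin(t),0*t+z]
E
python3 - <<'E'
from h import *
est=dict(short=(.598,-.176,.014,.024),nut=(.435,-.087,.018,.02),long=(.452,.129,.024,.019),cut=(.589,.242,.018,.03),arbor=(.439,.307,.02,.042))
tiles=[]
for n,(x,y,z,r) in est.items():
    im=look("L_"+n,x,y).copy()
    u,v=proj("L_"+n,[[x,y,z]])[0].astype(int)
    cr=im[max(v-65,0):v+65,max(u-65,0):u+65]; print(n,max(u-65,0),max(v-65,0),cr.shape)
    tiles.append(cv2.resize(cr,(260,260),interpolation=cv2.INTER_CUBIC))
tiles.append(0*tiles[0])
cv2.imwrite("pics/tiles.png",cv2.convertScaleAbs(np.vstack([np.hstack(tiles[:3]),np.hstack(tiles[3:])]),alpha=1.5,beta=15))
print(manip.get_obs()["time_s"],manip.get_obs()["eef_pos"])
E
```

```text
short 211 127 (130, 130, 3)
nut 210 128 (130, 130, 3)
long 211 129 (130, 130, 3)
cut 211 127 (130, 130, 3)
arbor 210 128 (130, 130, 3)
6.8667 [0.43981387 0.30662201 0.1598952 ]
```

View pics/tiles.png

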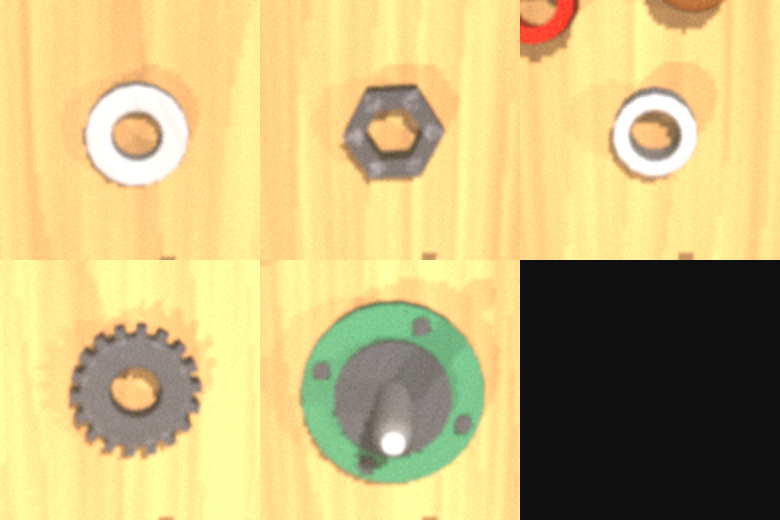

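The tiles show each part cleanly. The nut's corners point left and right in the image, so one pair of flats is square to world y. Centres in 2× tile pixels:

| Part | Centre |
|---|---|
| short collar | (137,134) |
| nut | (134,132) |
| long collar | (135,135) |
| cutter | (135.5,130) |
| arbor foot | (132.5,132.5) |
| arbor shoulder | (132.5,135) |
| arbor tip | (133,182) |

```bash
python3 - <<'E'
from h import *
for n,a,b,u,v,z in [("short",211,127,137,134,.014),("nut",210,128,134,132.5,.018),("long",211,129,135,135,.024),("cut",211,127,135.5,130,.018),("arbor",210,128,132.5,132.8,.02),("arbor",210,128,132.5,135,.026),("arbor",210,128,133,182,.09)]:
    print(n,z,w2("L_"+n,a+u/2,b+v/2,z).round(4))
# check by overlay of predicted outlines
est={}
E
```

```text
short 0.014 [ 0.6009 -0.1777  0.014 ]
nut 0.018 [ 0.4364 -0.0878  0.018 ]
long 0.024 [0.4542 0.127  0.024 ]
cut 0.018 [0.5909 0.2429 0.018 ]
arbor 0.02 [0.4401 0.3065 0.02  ]
arbor 0.026 [0.44   0.3069 0.026 ]
arbor 0.09 [0.4401 0.3053 0.09  ]
```

All measurements agree within about 1 mm, with the arbor at about (0.4403, 0.3062). Now I'll pick the long collar and hover over the post.

```bash
cat >> h.py <<'E'
A=np.array([.4403,.3062])
def st(tag):
    o=manip.get_obs(); print(tag,"t%.1f"%o["time_s"],"F",o["force"].round(1),"w%.3f"%o["grip_width"],o["eef_pos"].round(4)); return o
def pick(x,y,z,yaw=np.pi/2):
    effector.let_go(); manip.reach([x,y,.10],quat(yaw)); manip.line_to([x,y,z],speed=.1); st("down")
    effector.gripper_close(); st("closed"); manip.line_to([x,y,.15],speed=.15); st("lifted")
def place(dx,dy,ztop,zend):
    """straight down from present height to zend (TCP), stopping at contact"""
    p=A+[dx,dy]; f0=st("above")["force"]; z=ztop
    manip.line_to([*p,zend+.006],speed=.06); st("near")
    z=zend+.006
    while z>zend-.002:
        z-=.001; manip.line_to([*p,z],speed=.03); f=manip.get_obs()["force"]-f0
        if f[2]>4: break
    st("touch")
E
python3 - <<'E'
from h import *
pick(.4542,.127,.003)
manip.reach([*A,.003-.0+.098],quat(np.pi/2)); manip.sleep(.3); st("hover")
im=snap("hov1"); cv2.imwrite("pics/hov1c.png",cv2.convertScaleAbs(cv2.resize(im[100:400,130:430],None,fx=2,fy=2,interpolation=cv2.INTER_CUBIC),alpha=1.4,beta=15))
E
```

```text
down t9.0 F [-0.5 -0.6 -0.2] w1.000 [0.4549 0.1272 0.0037]
closed t9.5 F [-1.  -0.9  4.8] w0.416 [0.4549 0.1271 0.0038]
lifted t10.6 F [-0.7  0.1 -1. ] w0.419 [0.4533 0.1268 0.1486]
hover t11.7 F [ 0.8  0.4 -0.6] w0.421 [0.441  0.3053 0.1016]
```

View pics/hov1c.png

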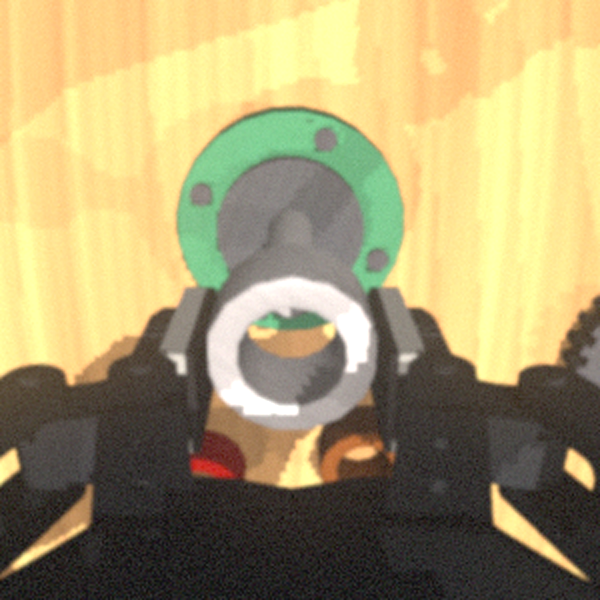

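The collar is held level. Its centre column (292) matches the shoulder's (291), so it is aligned. I'll lower it on gently.

```bash
python3 - <<'E'
from h import *
place(0,0,.101,.0295)
effector.let_go(); manip.sleep(.2); st("open")
x,y=A; manip.line_to([x,y,.17],speed=.15)
manip.sleep(.2); im=snap("p1"); cv2.imwrite("pics/p1c.png",cv2.convertScaleAbs(cv2.resize(im[110:310,180:380],None,fx=2.5,fy=2.5,interpolation=cv2.INTER_CUBIC),alpha=1.4,beta=15))
E
```

```text
above t11.8 F [ 0.9 -0.5 -1.6] w0.415 [0.4409 0.3055 0.1015]
near t13.0 F [ 0.2 -0.1 -1.4] w0.418 [0.4407 0.3064 0.0361]
touch t14.8 F [-3.6 -1.9  7.2] w0.417 [0.4406 0.3063 0.0298]
open t15.5 F [ 0.4 -0.1  0. ] w1.004 [0.4403 0.3062 0.0285]
```

View pics/p1c.png

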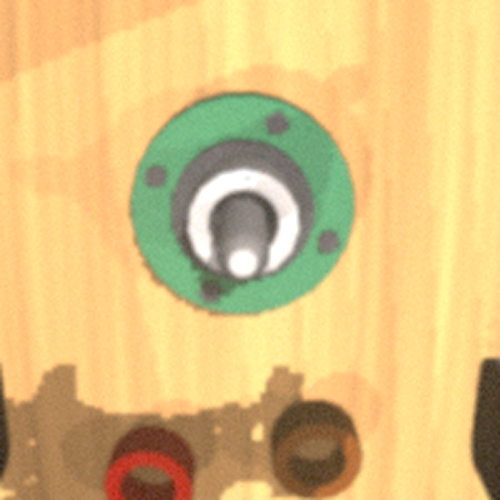

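The long collar is seated around the post, with contact at the expected height. Next is the cutter.

```bash
python3 - <<'E'
from h import *
pick(.5909,.2429,.001)
manip.reach([*A,.115],quat(np.pi/2)); manip.sleep(.3); st("hover")
im=snap("hov2"); cv2.imwrite("pics/hov2c.png",cv2.convertScaleAbs(cv2.resize(im[100:400,130:430],None,fx=2,fy=2,interpolation=cv2.INTER_CUBIC),alpha=1.4,beta=15))
E
```

```text
down t18.9 F [ 0.3 -0.4  0.1] w1.000 [0.5917 0.2431 0.002 ]
closed t19.3 F [-1.6 -0.1  6.1] w0.666 [0.5918 0.2432 0.0026]
lifted t20.5 F [ 0.  -0.8 -2.4] w0.668 [0.5899 0.2426 0.1482]
hover t21.5 F [-0.3  0.3 -2.8] w0.664 [0.4413 0.306  0.1153]
```

View pics/hov2c.png

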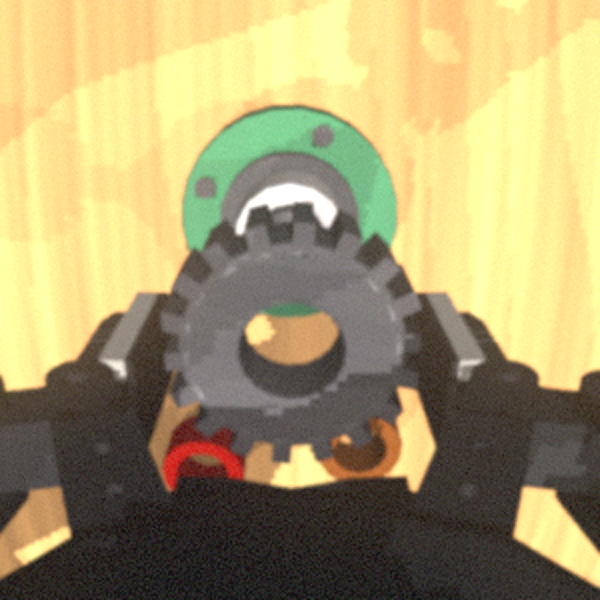

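The cutter is held level with its bore centred at column 292. I'll place it, then go straight on to pick the short collar and hover.

```bash
python3 - <<'E'
from h import *
place(0,0,.115,.0515)
effector.let_go(); manip.sleep(.2); st("open")
manip.line_to([*A,.17],speed=.15)
manip.sleep(.2); a=snap("p2")
pick(.6009,-.1777,.001)
manip.line_to([.6009,-.1777,.17]); manip.reach([*A,.15],quat(np.pi/2)); manip.sleep(.3); st("hover")
b=snap("hov3"); 
cv2.imwrite("pics/p2c.png",cv2.convertScaleAbs(np.hstack([cv2.resize(a[110:310,180:380],(390,390),interpolation=cv2.INTER_CUBIC),cv2.resize(b[120:380,150:410],(390,390),interpolation=cv2.INTER_CUBIC)]),alpha=1.4,beta=15))
E
```

```text
above t21.5 F [-0.   0.4 -2.8] w0.663 [0.4411 0.306  0.1152]
near t22.6 F [-0.2 -0.3 -2.9] w0.662 [0.4407 0.3064 0.058 ]
touch t24.1 F [-2.7 -2.1  5. ] w0.663 [0.4406 0.3064 0.0526]
open t24.7 F [0.2 0.  0. ] w0.999 [0.4403 0.3062 0.0514]
down t29.1 F [ 0.1 -0.6  0.9] w1.002 [ 0.6017 -0.178   0.002 ]
closed t29.6 F [-1.2 -0.1  5.9] w0.527 [ 0.6017 -0.178   0.0023]
lifted t30.8 F [ 0.1 -0.2 -0.1] w0.531 [ 0.6    -0.1773  0.1484]
hover t33.2 F [ 0.1 -0.5 -1.8] w0.528 [0.4407 0.3058 0.15  ]
```

View pics/p2c.png

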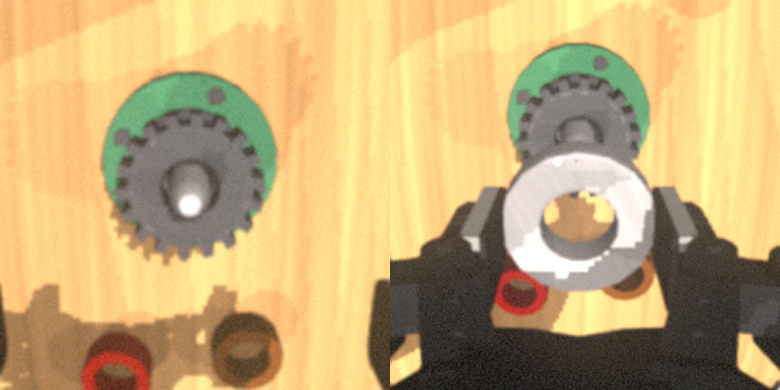

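The cutter is seated flat, and the short collar is held level and centred on column 578 (the post is at 578). I'll place it, then pick the nut at yaw 60° across a pair of flats.

```bash
python3 - <<'E'
from h import *
place(0,0,.15,.0695)
effector.let_go(); manip.sleep(.2); st("open")
manip.line_to([*A,.20],speed=.15)
manip.sleep(.2); a=snap("p3")
Y=np.pi/3
manip.reach([.4364,-.0878,.15],quat(Y))
pick(.4364,-.0878,.002,Y)
manip.line_to([.4364,-.0878,.19]); manip.reach([*A,.16],quat(Y)); manip.sleep(.3); st("hover")
b=snap("hov4"); 
cv2.imwrite("pics/p3c.png",cv2.convertScaleAbs(np.hstack([cv2.resize(a[110:310,180:380],(390,390),interpolation=cv2.INTER_CUBIC),cv2.resize(b[120:380,150:410],(390,390),interpolation=cv2.INTER_CUBIC)]),alpha=1.4,beta=15))
E
```

```text
above t33.2 F [ 0.2  0.2 -0.6] w0.525 [0.4406 0.3059 0.15  ]
near t34.6 F [ 0.4 -0.5 -0.6] w0.527 [0.4407 0.3064 0.0761]
touch t36.1 F [-2.2 -0.7  6.2] w0.526 [0.4405 0.3063 0.0703]
open t36.8 F [0.3 0.3 0.2] w0.999 [0.4403 0.3062 0.0695]
down t41.2 F [-1.2  0.5  0.5] w0.998 [ 0.4371 -0.088   0.0027]
closed t41.7 F [-0.7  0.1  5.3] w0.454 [ 0.4372 -0.0881  0.0028]
lifted t42.9 F [-0.3 -0.5 -1.5] w0.454 [ 0.4355 -0.0875  0.1486]
hover t45.0 F [-0.   0.6 -2. ] w0.454 [0.4407 0.3056 0.1602]
```

View pics/p3c.png

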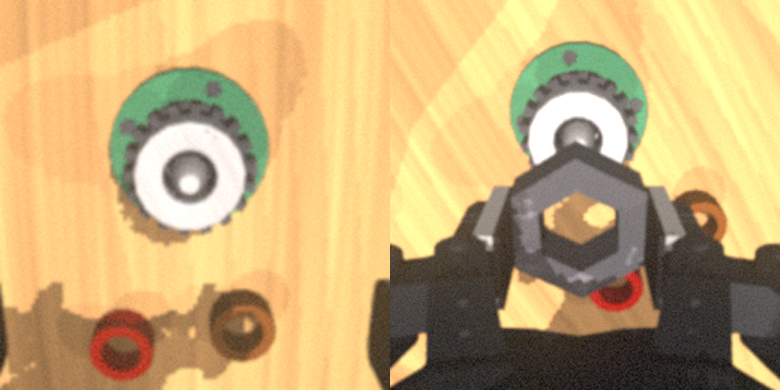

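The short collar is seated. The nut is held squarely on its flats and centred on column 578. I'll place it, back away and check.

```bash
python3 - <<'E'
from h import *
place(0,0,.16,.084)
effector.let_go(); manip.sleep(.2); st("open")
manip.line_to([*A,.21],speed=.15)
manip.sleep(.2); a=snap("p4")
manip.reach([.45,-.05,.3],quat(np.pi/3)); manip.sleep(.5); st("away")
s=grab_frame("side")["image"]; t=grab_frame("top")["image"]
cv2.imwrite("pics/s4.png",s); cv2.imwrite("pics/t4.png",t)
c=lambda im,z:cv2.resize(im,z,interpolation=cv2.INTER_CUBIC)
cv2.imwrite("pics/p4c.png",cv2.convertScaleAbs(np.vstack([np.hstack([c(a[110:310,180:380],(300,300)),c(s[290:420,160:320],(370,300))]),c(t[120:290,110:490],(670,300))]),alpha=1.4,beta=15))
E
```

```text
above t45.1 F [ 0.3 -0.3 -1.8] w0.454 [0.4406 0.3057 0.1602]
near t46.4 F [-0.4  0.7 -0.7] w0.453 [0.4407 0.3064 0.0906]
touch t47.9 F [-1.7 -0.3  4.2] w0.454 [0.4406 0.3065 0.0848]
open t48.6 F [-0.  -0.5  0.6] w0.998 [0.4403 0.3062 0.084 ]
away t51.7 F [ 0.6 -0.7  0.7] w0.999 [ 0.4501 -0.0498  0.2999]
```

View pics/p4c.png

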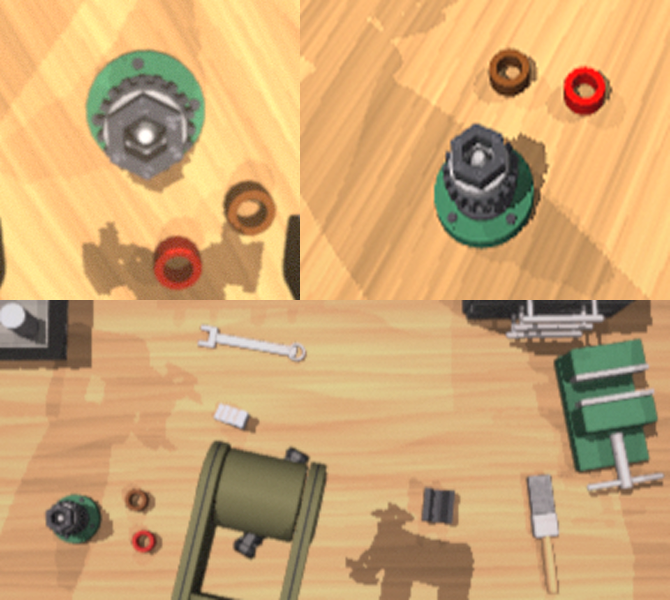

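The stack is complete and level: the nut sits on top around the cone, the short collar and cutter show below it, and the bystanders are where they were. Handing in.

```bash
python3 -c "
from h import *
order.hand_in(); st('end')"
```

```text
the job is handed in; nothing more can be done
the job is handed in; nothing more can be done
```

The arbor is built up in the order asked and handed in: long collar, cutter, short wide collar, then the nut resting on top.

- **Seating:** Each part touched down at the height expected for it lying flat on the one below. Contact was only about 4–7 N vertical force, and I released it there rather than dropping it.
- **Final pictures:** The wrist and side views show the stack level and centred on the post. The top view shows the V-block, step block, spanner and brush still in their places. The brown and red rings were not touched.
- **Finish:** The arm was clear of everything at 51.7 s on the robot's clock, just before hand-in.
- **Failed or disagreeing checks:** No check failed. The top and side cameras differed by 4–8 mm in y on the first estimates; the close wrist looks settled it, agreeing within about 1.6 mm on the post axis. The last state reading after hand-in returned only the "handed in" message.

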